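# Cover the cement pot

### The arm

A 6-joint arm with a two-finger parallel gripper is mounted at the origin on the work surface. World frame = base frame: x ahead of the robot, y to its left, z up, the work surface at z = 0. Lengths are in mm, angles in rad, forces in N, time in s.
With the tool pointing down it reaches from about 350 to 875 mm from the base axis. Payload 4.2 kg.
Tool frame: the origin (TCP) lies midway between the tips of the shut fingers; the grasp point (between the pads) lies 19 mm behind it; z points along the fingers, y is the line along which they close (so a half turn about z gives the same grasp; the last joint's range is limited). The gripper opens to 85 mm and grips with 20 to 120 N. Pads are 22 mm wide; open, the fingers measure 114 mm over their backs; the gripper's body (76 mm by 85 mm) begins 54 mm behind the grasp point. The pads swing forward as they close: fully open they stand 13 mm farther back than shut.
Start: joints at [1.606, 0.385, 0.008, 0, -1.194, -0.259], TCP at [138.679, 609.399, 231.312] pointing down, gripper open.
Joint ranges: [-3.14, 3.14], [-1.21, 2.06], [-1.07, 1.41], [-3.16, 2.05], [-2.99, -0.16], [-3.1, 3.1]. Speed limits (rad/s): [2.79, 2.79, 3.14, 3.14, 3.14, 3.14].

### API

Orientations are given as a unit quaternion [x, y, z, w].
In Python, from bench import arm gives the robot as it stands. The module is installed in compiled form; this text tells all that it offers.
- The arm moves only by the shell command python3 -m handwheel 'ROWS' [OPENING]. ROWS is JSON, a list of rows, each an object of numbers: "x", "y", "z": the shift along the world's x, y, z each as a share of 20 cm, from -1 to 1; "ax", "ay", "az": the turn, a rotation vector about the world's x, y, z each as a share of 90 degrees, from -1 to 1. In form: [{"x": .., "y": .., "z": .., "ax": .., "ay": .., "az": ..}, ...]. A call has exactly 8 rows; each row shifts and turns the commanded pose from where the row before left it; what a row does not reach is not made up. A row lasts 1/10 s, in which the tool goes at most 50 mm and 8.59 degrees, less where a joint would pass 70% of its speed; a pose out of reach is approached as far as the arm can. A call with a number of a shift or a turn outside -1 to 1 is refused whole. A call with a gripper value outside its range is refused whole. OPENING is the opening, from -1 (shut) to 1 (fully open), set as the call begins (- or left out, the last holds). The fingers move at their own pace and stop on an object; the grip force is fixed at half the most. Time passes only in rows, so rows that do not move let the fingers close, or fill a call up. It gives the time, the measured TCP pose, the force, the opening and the grip force at its end, in the units of the state.
- arm.read_state(): the state, without advancing time (a new reading comes with each control period).
- arm.get_image(name): name is "side" or "top"; returns the picture (420x560x3 uint8, red, green, blue); there is no depth.
- arm.camera_params(name): a dict with "K" (3x3 intrinsics, pixels), "position" and "orientation" of the camera in the world. Camera axes: x right, y down, z forward; pixel columns grow to the right and rows downward; lengths in mm; the calibration is good to about 2 mm. A picture is of the moment at which its call begins. camera_params takes no time and is no camera call.
- arm.job_done(): hands the job in; it is judged then, once.
The state is a dict: "clock": time; "joints": joint angles; "joint_vel": joint speeds; "joint_efforts": joint torques, N m; "position": TCP position; "ee_rot": TCP orientation; "contact_force": force on the tool from outside, world axes, zero at the start; "wrist_torque": the same for the moment, N m; "gripper_width": finger opening in mm; "grasp_force": force on a finger pad.
Only numpy, scipy, OpenCV 4.12 (cv2) and the standard library are available. Lean on these libraries where they do the work, as an engineer would, in place of code of your own. Each camera call takes 0.05 s, during which the arm holds its last target. There are 200 camera calls.

### The job

Put the loose cover back on the cement pot, handle upwards, so that its tongue drops into the brush notch in the rim of the pot's liner and the cover lies flat on the rim all round, seated and level, and let it go. The liner may have been turned in the pot, so look for its notch, or turn the cover and feel for where it drops. Do it gently: do not bang or force the cover, do not shove or tip the pot, and leave the can, the brush and the cutting die where they are.

Things in the scene. Friction and masses are not known exactly. Their poses are not given: they have to be found in the camera images.
- pot: Double-walled cement pot, empty, loose on the bench (about 1.5 kg; it slides if pushed with some newtons). Outer jacket of dark steel, 156 mm in diameter, 76 mm high, a loop handle at its -x side (to 116 mm from the axis, 17 to 65 mm high). In it sits an aluminium liner whose rim stands up out of the jacket. Origin: centre of the underside; z up.
- rim (a point): Centre of the liner's flat rim, at the height of its top, 90 mm above the pot's underside; axes as the pot's. The rim runs from radius 56 to 66 mm. It has one brush notch, 22 mm wide, 12 mm deep, cut right through. The liner is stiff to turn: its notch faces anywhere up to 40 degrees either side of the pot's +x; that angle is not given here. Seated, the cover's origin is 10 mm below this point.
- lid: The loose cover, lying handle up on the bench: aluminium, about 0.25 kg. Under its flange (radius 66 mm, 4 mm thick, underside 10 mm above the origin) is a shallow round spigot, radius 53 mm, 10 mm deep, that goes into the liner's mouth (radius 56 mm). Origin: centre of the spigot's underside; z towards the handle; the tongue is at +x, the handle runs along y.
- tongue (a point): Middle of the lower end of the cover's tongue: 66 mm out along lid x, 7 mm below the flange. The tongue is 14 mm wide, reaches from 58 to 74 mm out, and fits the brush notch with 4 mm of play to each side. Off the notch it stands on the rim and keeps the cover 7 mm up (or cocked); over the notch the cover drops flat. Axes as the lid's.
- grip (a point): Centre of the cover's black bar handle, 35 mm above the lid's origin. The bar is 62 mm long (lid y), 15 mm wide (lid x, flat sides to be taken between the fingers) and 22 mm high (24 to 46 mm above the origin), on two thin stand-offs; the flange's top is 14 mm above the origin.
- cement_can: Closed round tin, 84 mm in diameter, 115 mm high, a bystander. Origin: centre of its underside.
- brush: Flat brush with a wooden handle, 170 mm long, lying along its x, a bystander. Origin: under its middle.
- die: Strip-steel cutting die, a strap-end outline about 100 by 47 mm, 32 mm high, a bystander. Origin: inside the outline, on the bench.

How it is judged:
By the outcome, as a careful person would: the job done as asked, in the order asked, and still so for the second after the job is handed in, with the robot touching nothing.
It also fails if it takes over 58 s, if anything falls off the work surface, if the arm or the gripper's body presses on something with over 40 N, if the wrist force passes 120 N, or if a joint passes its speed limit or range.

## Working session

There is one attempt and no reset: what is moved stays moved. The work goes in short steps, Python scripts to look and compute and a shell command to move; the robot and the scene stay as the last step left them, time stands still between calls to the robot, and variables do not carry over. Pictures are saved under pics/ and viewed, at most 10 in all, crops included, and the job is handed in when it is done.

```bash
mkdir -p pics
python3 - <<'E'
from bench import arm
import cv2
for n in("side","top"):
    cv2.imwrite(f"pics/{n}0.png",arm.get_image(n)[:,:,::-1]); print(n,arm.camera_params(n))
print(arm.read_state())
E
```

```text
side {'K': array([[474.7209736 ,   0.        , 282.25125156],
       [  0.        , 474.7209736 , 207.19655343],
       [  0.        ,   0.        ,   1.        ]]), 'position': array([529.07164618, 807.96757232, 947.92880504]), 'orientation': array([-0.01800813,  0.93903936, -0.34305558,  0.01391575])}
top {'K': array([[406.97731122,   0.        , 279.74550044],
       [  0.        , 406.97731122, 213.32511734],
       [  0.        ,   0.        ,   1.        ]]), 'position': array([ 495.42687161,  106.25629606, 1063.77127928]), 'orientation': array([ 0.71269371, -0.69980875,  0.03841184, -0.02932426])}
{'clock': 0.1, 'joints': array([ 1.60557534e+00,  3.85493515e-01,  6.81074040e-03, -4.03316178e-04,
       -1.19398639e+00, -2.58571173e-01]), 'joint_vel': array([ 0.00019068, -0.00264085,  0.0032112 ,  0.00204516,  0.00115619,
       -0.00090487]), 'joint_efforts': array([-7.31344790e-05, -3.93316448e+01,  1.88929331e+01,  4.19796064e+00,
       -2.55989828e-03,  2.50282632e-06]), 'position': array([138.59828996, 608.93441721, 230.34618201]), 'ee_rot': array([ 9.93737402e-01, -1.11736584e-01, -4.85710249e-05,  9.53756994e-04]), 'contact_force': array([ 0.35223142, -0.36686579, -0.10555017]), 'wrist_torque': array([-0.01689451,  0.00827566, -0.04408111]), 'grasp_force': 0.0, 'gripper_width': 85.32653981322623}
```

View pics/top0.png

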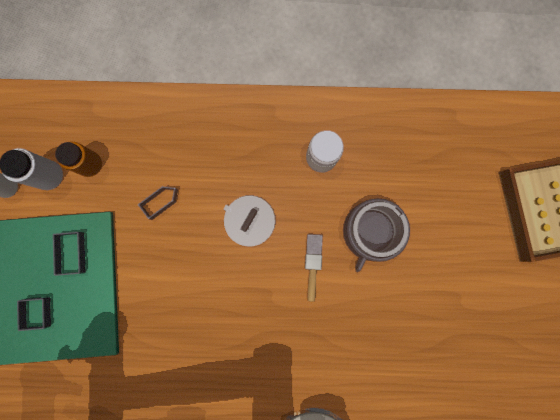

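View pics/side0.png

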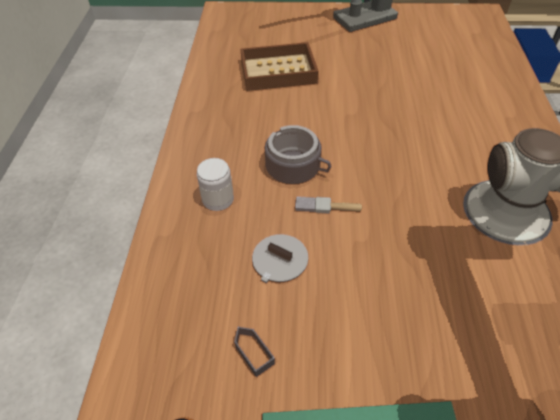

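Top view: the lid is at about (249,221) with its tongue near (227,208). The pot is at about (380,230) with its loop at (361,264), and there is a dark gap in the rim near (400,210). The side view agrees. Next I'll measure these and enlarge them.

```bash
cat > h.py <<'E'
import numpy as np, cv2
from scipy.spatial.transform import Rotation as R
from bench import arm
def ray(n,uv,z):
    p=arm.camera_params(n);uv=np.atleast_2d(uv).astype(float)
    d=np.c_[uv,np.ones(len(uv))]@np.linalg.inv(p["K"]).T
    d=R.from_quat(p["orientation"]).apply(d);o=np.array(p["position"])
    return (o+d*((z-o[2])/d[:,2])[:,None])[:,:2]
def proj(n,P):
    p=arm.camera_params(n)
    c=R.from_quat(p["orientation"]).inv().apply(np.atleast_2d(P)-p["position"])@np.array(p["K"]).T
    return c[:,:2]/c[:,2:]
def blob(m,near):
    cs,_=cv2.findContours(m.astype(np.uint8),cv2.RETR_EXTERNAL,cv2.CHAIN_APPROX_NONE)
    cs=[c for c in cs if cv2.contourArea(c)>25]
    return min(cs,key=lambda c:np.hypot(*(c[:,0].mean(0)-near)))[:,0]
E
python3 - <<'E'
from h import *
for n,lc in(("top",(249,221)),("side",(280,257))):
    im=cv2.imread(f"pics/{n}0.png");hsv=cv2.cvtColor(im,cv2.COLOR_BGR2HSV)
    g=(hsv[...,1]<70)&(hsv[...,2]>90)
    c=blob(g,lc);w=ray(n,c,14).astype(np.float32)
    (cx,cy),r=cv2.minEnclosingCircle(w)
    # robust circle: iterate LSQ on rim points
    k=np.ones(len(w),bool)
    for _ in range(5):
        s=np.linalg.lstsq(np.c_[2*w[k],np.ones(k.sum())],(w[k]**2).sum(1),rcond=None)[0]
        q=np.hypot(*(w-s[:2]).T);rr=np.sqrt(s[2]+s[0]**2+s[1]**2);k=abs(q-rr)<2.5
    i=q>rr+4
    print(n,"lid",s[:2],rr,"tongue",w[i].mean(0) if i.any() else None)
    mk=np.zeros(im.shape[:2],np.uint8);cv2.fillPoly(mk,[c],1)
    d=blob((mk>0)&(hsv[...,2]<80),lc)
    b=cv2.minAreaRect(ray(n,d,46).astype(np.float32));print(" handle@46",b)
a=cv2.imread("pics/top0.png")
s=cv2.imread("pics/side0.png")
A=[cv2.resize(x,(400,300),interpolation=cv2.INTER_CUBIC) for x in(a[190:265,330:430],a[185:260,200:300],s[115:190,250:350],s[225:300,230:330])]
cv2.imwrite("pics/c1.png",np.vstack([np.hstack(A[:2]),np.hstack(A[2:])]))
E
```

```text
top lid [576.60306352 172.50348754] 64.78694990429362 tongue [611.7292 235.7845]
 handle@46 ((576.4765014648438, 169.52804565429688), (12.380584716796875, 57.182212829589844), 64.84271240234375)
side lid [575.49485063 174.50694062] 65.82430833528612 tongue [609.8687  239.06065]
 handle@46 ((575.3367919921875, 183.064208984375), (20.277313232421875, 61.0811882019043), 60.75149917602539)
```

View pics/c1.png

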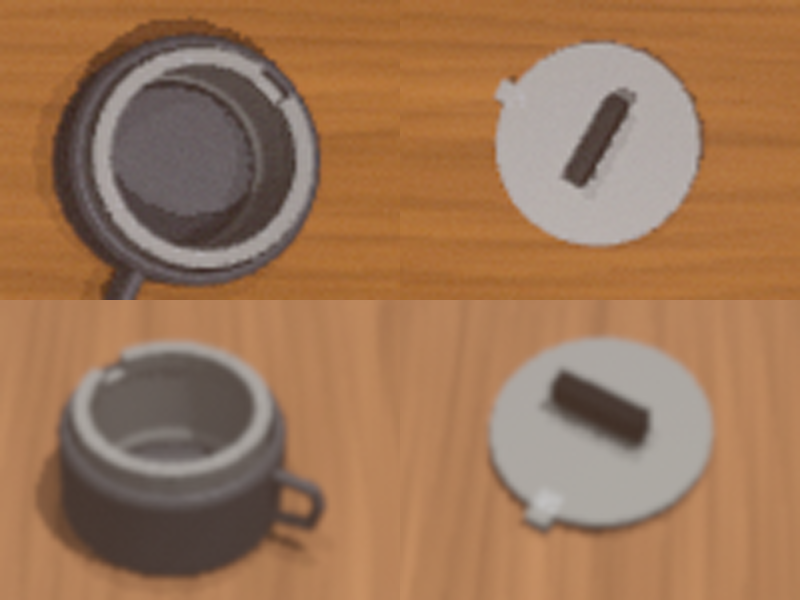

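The crops show the lid's tongue, and the notch in the rim. The notch is at about top (398.8,211.3) and side (278.8,132.5). Now I'll fit the rim.

Run:
```python
from h import *
for n,pc,nt in(("top",(380,230),(398.8,211.3)),("side",(293,145),(278.8,132.5))):
    im=cv2.imread(f"pics/{n}0.png");hsv=cv2.cvtColor(im,cv2.COLOR_BGR2HSV)
    for th in(120,130,140):
        g=((hsv[...,1]<70)&(hsv[...,2]>th))
        P=np.argwhere(g)[:,::-1];w=ray(n,P,90)
        c0=ray(n,pc,90)[0]
        for _ in range(6):   # mid-line of rim 61mm
            q=np.hypot(*(w-c0).T);k=(q>50)&(q<70)
            s=np.linalg.lstsq(np.c_[2*w[k],np.ones(k.sum())],(w[k]**2).sum(1),rcond=None)[0];c0=s[:2]
        rr=np.sqrt(s[2]+c0@c0)
        # notch: angular gaps in rim pixels near r=61
        a=np.degrees(np.arctan2(*(w[k]-c0).T[::-1]))
        h,_=np.histogram(a,np.arange(-180,181,4))
        # sample gray value along r=61 circle
        t=np.radians(np.arange(-60,180,4));pp=proj(n,np.c_[c0[0]+61*np.cos(t),c0[1]+61*np.sin(t),t*0+90])
        v=cv2.remap(hsv[...,2],pp[:,0].astype(np.float32)[None],pp[:,1].astype(np.float32)[None],1)[0]
        print(n,th,c0.round(1),rr.round(1),"pct r",np.percentile(q[k],[3,97]).round(1))
    d=ray(n,nt,90)[0]-c0;print("notch",np.hypot(*d),np.degrees(np.arctan2(d[1],d[0])))
    print(list(zip(np.arange(-60,180,4).tolist(),v.tolist())))
print(ray("top",(361,265),45)-c0)
s=arm.read_state();print(R.from_quat(s["ee_rot"]).as_matrix().round(3))
```

```text
top 120 [ 556.2 -148.1] 61.2 pct r [55.9 66.3]
top 130 [ 556.1 -147.9] 61.1 pct r [56.2 65.9]
top 140 [ 556.2 -147.9] 61.1 pct r [56.6 65.3]
notch 62.400001425849965 -46.08527702339085
[(-60, 161), (-56, 157), (-52, 109), (-48, 133), (-44, 136), (-40, 139), (-36, 148), (-32, 161), (-28, 162), (-24, 163), (-20, 163), (-16, 164), (-12, 163), (-8, 164), (-4, 163), (0, 164), (4, 165), (8, 167), (12, 162), (16, 164), (20, 166), (24, 166), (28, 165), (32, 164), (36, 166), (40, 165), (44, 167), (48, 167), (52, 168), (56, 166), (60, 167), (64, 166), (68, 168), (72, 167), (76, 168), (80, 168), (84, 167), (88, 168), (92, 168), (96, 167), (100, 168), (104, 169), (108, 170), (112, 169), (116, 169), (120, 172), (124, 169), (128, 168), (132, 168), (136, 170), (140, 170), (144, 167), (148, 166), (152, 168), (156, 169), (160, 167), (164, 166), (168, 168), (172, 165), (176, 167)]
side 120 [ 554.3 -146.8] 60.7 pct r [53.6 67. ]
side 130 [ 554.4 -147.1] 60.9 pct r [54.3 66.6]
side 140 [ 554.5 -147.5] 61.2 pct r [56. 66.]
notch 51.037032194078286 -40.66955589940911
[(-60, 165), (-56, 155), (-52, 150), (-48, 160), (-44, 161), (-40, 155), (-36, 159), (-32, 168), (-28, 168), (-24, 168), (-20, 168), (-16, 168), (-12, 168), (-8, 168), (-4, 168), (0, 168), (4, 168), (8, 168), (12, 168), (16, 167), (20, 168), (24, 166), (28, 168), (32, 167), (36, 168), (40, 167), (44, 164), (48, 166), (52, 168), (56, 165), (60, 163), (64, 164), (68, 161), (72, 162), (76, 162), (80, 164), (84, 161), (88, 163), (92, 165), (96, 163), (100, 162), (104, 162), (108, 164), (112, 164), (116, 162), (120, 166), (124, 166), (128, 165), (132, 167), (136, 164), (140, 162), (144, 165), (148, 166), (152, 167), (156, 166), (160, 167), (164, 165), (168, 167), (172, 167), (176, 167)]
[[-86.5537558   36.76358339]]
[[ 0.975 -0.222 -0.   ]
 [-0.222 -0.975 -0.002]
 [ 0.     0.002 -1.   ]]
```

Findings:

| Item | Position | Angle / check |
|---|---|---|
| Lid | about (576, 173.5) | yaw about 61.5° |
| Rim | about (555.3, -147.6) | radius 61 mid-line, as it should be |
| Notch | on the rim | about -45° |

I'll move over the lid with tool y at -118.5°.

```bash
python3 -m handwheel '[{"x":0.137,"y":-0.136,"az":-0.011},{"x":0.137,"y":-0.136,"az":-0.011},{"x":0.137,"y":-0.136,"az":-0.011},{"x":0.137,"y":-0.136,"az":-0.011},{"x":0.137,"y":-0.136,"az":-0.011},{"x":0.137,"y":-0.136,"az":-0.011},{"x":0.137,"y":-0.136,"az":-0.011},{"x":0.137,"y":-0.136,"az":-0.011}]' 1
python3 -m handwheel '[{"x":0.137,"y":-0.136,"az":-0.011},{"x":0.137,"y":-0.136,"az":-0.011},{"x":0.137,"y":-0.136,"az":-0.011},{"x":0.137,"y":-0.136,"az":-0.011},{"x":0.137,"y":-0.136,"az":-0.011,"z":-0.1},{"x":0.137,"y":-0.136,"az":-0.011,"z":-0.15},{"x":0.137,"y":-0.136,"az":-0.011,"z":-0.15},{"x":0.137,"y":-0.136,"az":-0.011,"z":-0.1}]' 1
```

```text
invalid input at $[0]: expected keys x, y, z, ax, ay, az
invalid input at $[0]: expected keys x, y, z, ax, ay, az
```

```bash
python3 -m handwheel '[{"x":0.137,"y":-0.136,"z":0,"ax":0,"ay":0,"az":-0.011},{"x":0.137,"y":-0.136,"z":0,"ax":0,"ay":0,"az":-0.011},{"x":0.137,"y":-0.136,"z":0,"ax":0,"ay":0,"az":-0.011},{"x":0.137,"y":-0.136,"z":0,"ax":0,"ay":0,"az":-0.011},{"x":0.137,"y":-0.136,"z":0,"ax":0,"ay":0,"az":-0.011},{"x":0.137,"y":-0.136,"z":0,"ax":0,"ay":0,"az":-0.011},{"x":0.137,"y":-0.136,"z":0,"ax":0,"ay":0,"az":-0.011},{"x":0.137,"y":-0.136,"z":0,"ax":0,"ay":0,"az":-0.011}]' 1
python3 -m handwheel '[{"x":0.137,"y":-0.136,"z":0,"ax":0,"ay":0,"az":-0.011},{"x":0.137,"y":-0.136,"z":0,"ax":0,"ay":0,"az":-0.011},{"x":0.137,"y":-0.136,"z":0,"ax":0,"ay":0,"az":-0.011},{"x":0.137,"y":-0.136,"z":0,"ax":0,"ay":0,"az":-0.011},{"x":0.137,"y":-0.136,"z":-0.1,"ax":0,"ay":0,"az":-0.011},{"x":0.137,"y":-0.136,"z":-0.15,"ax":0,"ay":0,"az":-0.011},{"x":0.137,"y":-0.136,"z":-0.1,"ax":0,"ay":0,"az":-0.011},{"x":0.137,"y":-0.136,"z":-0.1,"ax":0,"ay":0,"az":-0.011}]' 1
python3 -c "
from h import *
s=arm.read_state();M=R.from_quat(s['ee_rot']).as_matrix();print(s['joints'],M.round(3),np.degrees(np.arctan2(M[1,1],M[0,1])))"
```

```text
clock: 0.9
position: [358.6, 390.3, 231.0]
ee_rot: [0.984, -0.18, -0.0, 0.0]
contact_force: [0.5, 0.5, 0.2]
gripper_width: 85.5
grasp_force: 0.0
clock: 1.7
position: [577.6, 172.7, 139.8]
ee_rot: [0.969, -0.248, -0.001, 0.0]
contact_force: [0.3, 0.3, 0.9]
gripper_width: 85.5
grasp_force: 0.0
[ 5.58772493e-01  4.25558490e-01 -1.72757578e-01 -2.12053512e-04
 -9.73824322e-01  5.11114124e-01] [[ 0.877 -0.48  -0.001]
 [-0.48  -0.877 -0.001]
 [-0.001  0.001 -1.   ]] -118.70682368849312
```

```bash
python3 -m handwheel '[{"x":-0.006,"y":0.003,"z":-0.1,"ax":0,"ay":0,"az":0},{"x":0,"y":0,"z":-0.15,"ax":0,"ay":0,"az":0},{"x":0,"y":0,"z":-0.13,"ax":0,"ay":0,"az":0},{"x":0,"y":0,"z":-0.1,"ax":0,"ay":0,"az":0},{"x":0,"y":0,"z":-0.06,"ax":0,"ay":0,"az":0},{"x":0,"y":0,"z":-0.04,"ax":0,"ay":0,"az":0},{"x":0,"y":0,"z":-0.02,"ax":0,"ay":0,"az":0},{"x":0,"y":0,"z":0,"ax":0,"ay":0,"az":0}]' 1
python3 -m handwheel '[{"x":0,"y":0,"z":0,"ax":0,"ay":0,"az":0},{"x":0,"y":0,"z":0,"ax":0,"ay":0,"az":0},{"x":0,"y":0,"z":0,"ax":0,"ay":0,"az":0},{"x":0,"y":0,"z":0,"ax":0,"ay":0,"az":0},{"x":0,"y":0,"z":0,"ax":0,"ay":0,"az":0},{"x":0,"y":0,"z":0,"ax":0,"ay":0,"az":0},{"x":0,"y":0,"z":0,"ax":0,"ay":0,"az":0},{"x":0,"y":0,"z":0,"ax":0,"ay":0,"az":0}]' -1
```

```text
clock: 2.5
position: [576.0, 174.9, 21.4]
ee_rot: [0.969, -0.247, 0.0, -0.0]
contact_force: [0.1, 0.0, 0.8]
gripper_width: 85.3
grasp_force: 0.0
clock: 3.3
position: [576.1, 174.9, 21.7]
ee_rot: [0.969, -0.247, 0.0, -0.0]
contact_force: [-1.7, 0.8, 4.2]
gripper_width: 13.8
grasp_force: 61.2
```

The bar is gripped, so lift it.

```bash
python3 -m handwheel '[{"x":0,"y":0,"z":0.03,"ax":0,"ay":0,"az":0},{"x":0,"y":0,"z":0.07,"ax":0,"ay":0,"az":0},{"x":0,"y":0,"z":0.12,"ax":0,"ay":0,"az":0},{"x":0,"y":0,"z":0.15,"ax":0,"ay":0,"az":0},{"x":0,"y":0,"z":0.15,"ax":0,"ay":0,"az":0},{"x":0,"y":0,"z":0.13,"ax":0,"ay":0,"az":0},{"x":-0.02,"y":0,"z":0.1,"ax":0,"ay":0,"az":0},{"x":-0.03,"y":0,"z":0.05,"ax":0,"ay":0,"az":0}]'
python3 -m handwheel '[{"x":-0.03,"y":-0.05,"z":0,"ax":0,"ay":0,"az":-0.04},{"x":-0.02,"y":-0.09,"z":0,"ax":0,"ay":0,"az":-0.07},{"x":0,"y":-0.11,"z":0,"ax":0,"ay":0,"az":-0.08},{"x":0,"y":-0.11,"z":0,"ax":0,"ay":0,"az":-0.08},{"x":0,"y":-0.11,"z":0,"ax":0,"ay":0,"az":-0.08},{"x":0,"y":-0.11,"z":0,"ax":0,"ay":0,"az":-0.08},{"x":0,"y":-0.11,"z":0,"ax":0,"ay":0,"az":-0.08},{"x":0,"y":-0.11,"z":0,"ax":0,"ay":0,"az":-0.08}]'
python3 -m handwheel '[{"x":0,"y":-0.11,"z":0,"ax":0,"ay":0,"az":-0.08},{"x":0,"y":-0.11,"z":0,"ax":0,"ay":0,"az":-0.08},{"x":0,"y":-0.11,"z":0,"ax":0,"ay":0,"az":-0.08},{"x":0,"y":-0.11,"z":0,"ax":0,"ay":0,"az":-0.08},{"x":0,"y":-0.11,"z":0,"ax":0,"ay":0,"az":-0.08},{"x":0,"y":-0.11,"z":0,"ax":0,"ay":0,"az":-0.08},{"x":0,"y":-0.08,"z":0,"ax":0,"ay":0,"az":-0.07},{"x":0,"y":-0.04,"z":0,"ax":0,"ay":0,"az":-0.04}]'
python3 - <<'E'
from h import *
s=arm.read_state();M=R.from_quat(s['ee_rot']).as_matrix();print(s['position'],s['contact_force'],M[:,2],np.degrees(np.arctan2(M[1,1],M[0,1])))
for n in("side","top"): cv2.imwrite(f"pics/{n}1.png",arm.get_image(n)[:,:,::-1])
a=cv2.imread("pics/top1.png")[150:300,280:480];b=cv2.imread("pics/side1.png")[50:200,190:390]
cv2.imwrite("pics/c2.png",cv2.resize(np.vstack([a,b]),(800//2*1,600),interpolation=2) if 0 else np.hstack([cv2.resize(x,(400,300),interpolation=2) for x in(a,b)]))
E
```

```text
clock: 4.1
position: [566.5, 175.0, 184.0]
ee_rot: [0.969, -0.248, 0.001, -0.001]
contact_force: [-0.6, -0.4, -1.4]
gripper_width: 13.7
grasp_force: 60.4
clock: 4.9
position: [554.8, 13.9, 180.8]
ee_rot: [0.754, -0.656, -0.001, 0.001]
contact_force: [-0.0, -0.3, -2.8]
gripper_width: 14.0
grasp_force: 60.3
clock: 5.7
position: [554.7, -142.3, 180.6]
ee_rot: [-0.381, 0.924, 0.001, -0.001]
contact_force: [-0.5, 0.0, -1.7]
gripper_width: 13.8
grasp_force: 60.3
[ 554.69415006 -142.31802621  180.60683469] [-0.45398255  0.01311861 -1.67816207] [-2.10439805e-03  3.52687699e-04 -9.99997724e-01] 134.84379849873866
```

View pics/c2.png

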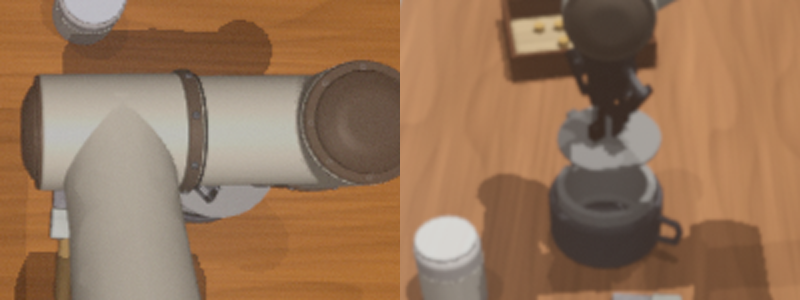

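The lid is held level over the pot and above the rim. I'll correct the centre by about (+0.7, -4.4), lower to just above the mouth and look again.

```bash
python3 -m handwheel '[{"x":0.003,"y":-0.012,"z":-0.03,"ax":0,"ay":0,"az":0},{"x":0,"y":-0.01,"z":-0.06,"ax":0,"ay":0,"az":0},{"x":0,"y":0,"z":-0.08,"ax":0,"ay":0,"az":0},{"x":0,"y":0,"z":-0.07,"ax":0,"ay":0,"az":0},{"x":0,"y":0,"z":-0.04,"ax":0,"ay":0,"az":0},{"x":0,"y":0,"z":-0.02,"ax":0,"ay":0,"az":0},{"x":0,"y":0,"z":0,"ax":0,"ay":0,"az":0},{"x":0,"y":0,"z":0,"ax":0,"ay":0,"az":0}]'
python3 - <<'E'
from h import *
s=arm.read_state();M=R.from_quat(s['ee_rot']).as_matrix();print(s['position'],s['contact_force'],M[:,2],np.degrees(np.arctan2(M[1,1],M[0,1])))
im=arm.get_image("side")[:,:,::-1];cv2.imwrite("pics/side2.png",im)
hsv=cv2.cvtColor(im,cv2.COLOR_BGR2HSV);z=s['position'][2]-7.7
w=ray("side",np.argwhere((hsv[...,1]<70)&(hsv[...,2]>140))[:,::-1],z)
w=w[np.hypot(*(w-s['position'][:2]).T)<80]
d=w-s['position'][:2];a=np.degrees(np.arctan2(d[:,1],d[:,0]));q=np.hypot(*d.T)
for t in range(-180,180,20):
    k=(a>=t)&(a<t+20)
    print(t+10, q[k].max().round(1) if k.any() else None,end='; ')
cv2.imwrite("pics/c3.png",cv2.resize(im[90:190,230:360],(780,600),interpolation=2))
E
```

```text
clock: 6.6
position: [556.9, -145.5, 121.7]
ee_rot: [-0.384, 0.923, -0.0, 0.0]
contact_force: [-0.6, -0.3, -2.1]
gripper_width: 14.0
grasp_force: 60.3
[ 556.91918127 -145.53767171  121.74810937] [-0.61085922 -0.32076864 -2.1459094 ] [ 9.57445611e-04 -1.98268713e-04 -9.99999522e-01] 135.16819775343674
-170 69.3; -150 69.3; -130 68.1; -110 None; -90 None; -70 63.4; -50 63.5; -30 None; -10 60.6; 10 None; 30 50.0; 50 61.1; 70 61.8; 90 56.2; 110 49.8; 130 60.1; 150 68.6; 170 70.7;
```

View pics/c3.png

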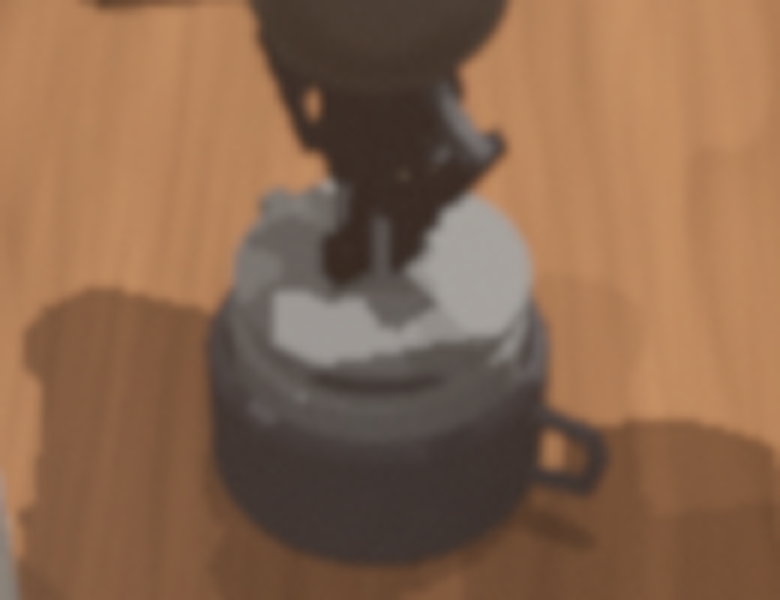

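The lid hovers over the mouth with its tongue to the upper left, towards the notch. The edge columns are about 269.2 and 318.7, row 135. I'll check the lid's centre from its outline, including the shaded parts.

Run:
```python
from h import *
s=arm.read_state();p=s['position'];z=p[2]-7.7
L=ray("side",[[269.2,135],[318.7,135]],z);print(L,L.mean(0),np.hypot(*(L[0]-L[1])))
im=cv2.imread("pics/side2.png");hsv=cv2.cvtColor(im,cv2.COLOR_BGR2HSV)
m=((hsv[...,1]<85)).astype(np.uint8)
# side profile: rays along columns -> right/left limits per row above the pot
for r in range(118,146,3):
    c=np.flatnonzero(m[r,255:330])+255
    print(r,c.min(),c.max(),ray("side",[[c.min()-.5,r],[c.max()+.5,r]],z).round(1).tolist())
```

```text
[[ 616.27567105 -142.10382209]
 [ 485.9447325  -145.70794697]] [ 551.11020177 -143.90588453] 130.38076261540397
118 307 309 [[518.7, -214.4], [510.6, -214.6]]
121 276 307 [[602.7, -199.5], [515.9, -201.8]]
124 273 312 [[610.1, -186.8], [502.3, -189.7]]
127 272 315 [[612.1, -174.4], [494.3, -177.6]]
130 270 317 [[616.7, -162.1], [489.0, -165.6]]
133 269 318 [[618.6, -150.0], [486.4, -153.6]]
136 269 318 [[617.9, -138.1], [486.5, -141.7]]
139 268 318 [[619.8, -126.3], [486.6, -130.0]]
142 266 319 [[624.2, -114.6], [484.0, -118.5]]
145 265 320 [[626.1, -103.0], [481.5, -107.1]]
```

Compared with the liner edge in the same image, the lid sits about 1.5 to 2 mm towards -x. I'll shift +1.5 mm and go down to just above the mouth.

```bash
python3 -m handwheel '[{"x":0.008,"y":0,"z":-0.01,"ax":0,"ay":0,"az":0},{"x":0,"y":0,"z":-0.01,"ax":0,"ay":0,"az":0},{"x":0,"y":0,"z":-0.01,"ax":0,"ay":0,"az":0},{"x":0,"y":0,"z":-0.01,"ax":0,"ay":0,"az":0},{"x":0,"y":0,"z":-0.005,"ax":0,"ay":0,"az":0},{"x":0,"y":0,"z":0,"ax":0,"ay":0,"az":0},{"x":0,"y":0,"z":0,"ax":0,"ay":0,"az":0},{"x":0,"y":0,"z":0,"ax":0,"ay":0,"az":0}]'
python3 -m handwheel '[{"x":0,"y":0,"z":-0.004,"ax":0,"ay":0,"az":0},{"x":0,"y":0,"z":-0.004,"ax":0,"ay":0,"az":0},{"x":0,"y":0,"z":-0.004,"ax":0,"ay":0,"az":0},{"x":0,"y":0,"z":-0.004,"ax":0,"ay":0,"az":0},{"x":0,"y":0,"z":0,"ax":0,"ay":0,"az":0},{"x":0,"y":0,"z":0,"ax":0,"ay":0,"az":0},{"x":0,"y":0,"z":0,"ax":0,"ay":0,"az":0},{"x":0,"y":0,"z":0,"ax":0,"ay":0,"az":0}]'
```

```text
clock: 7.45
position: [558.1, -145.6, 112.4]
ee_rot: [-0.384, 0.923, -0.0, 0.0]
contact_force: [0.3, 0.1, -2.5]
gripper_width: 13.6
grasp_force: 60.3
clock: 8.25
position: [558.1, -145.6, 109.1]
ee_rot: [-0.384, 0.923, -0.0, 0.0]
contact_force: [-0.3, 0.3, -2.0]
gripper_width: 14.0
grasp_force: 60.3
```

```bash
python3 -m handwheel '[{"x":0,"y":0,"z":-0.004,"ax":0,"ay":0,"az":0},{"x":0,"y":0,"z":-0.004,"ax":0,"ay":0,"az":0},{"x":0,"y":0,"z":-0.004,"ax":0,"ay":0,"az":0},{"x":0,"y":0,"z":0,"ax":0,"ay":0,"az":0},{"x":0,"y":0,"z":0,"ax":0,"ay":0,"az":0},{"x":0,"y":0,"z":0,"ax":0,"ay":0,"az":0},{"x":0,"y":0,"z":0,"ax":0,"ay":0,"az":0},{"x":0,"y":0,"z":0,"ax":0,"ay":0,"az":0}]'
```

```text
clock: 9.05
position: [558.1, -145.6, 106.7]
ee_rot: [-0.384, 0.923, -0.0, 0.0]
contact_force: [1.0, 0.1, -2.3]
gripper_width: 14.0
grasp_force: 60.3
```

```bash
python3 -m handwheel '[{"x":0,"y":0,"z":-0.004,"ax":0,"ay":0,"az":0},{"x":0,"y":0,"z":-0.004,"ax":0,"ay":0,"az":0},{"x":0,"y":0,"z":-0.004,"ax":0,"ay":0,"az":0},{"x":0,"y":0,"z":0,"ax":0,"ay":0,"az":0},{"x":0,"y":0,"z":0,"ax":0,"ay":0,"az":0},{"x":0,"y":0,"z":0,"ax":0,"ay":0,"az":0},{"x":0,"y":0,"z":0,"ax":0,"ay":0,"az":0},{"x":0,"y":0,"z":0,"ax":0,"ay":0,"az":0}]'
```

```text
clock: 9.85
position: [558.1, -145.6, 104.4]
ee_rot: [-0.384, 0.923, -0.0, 0.0]
contact_force: [-1.0, -0.0, -2.6]
gripper_width: 13.8
grasp_force: 60.3
```

Still free at 104.4, which is 4 mm into the notch. I expect it to seat at about 101.7.

```bash
python3 -m handwheel '[{"x":0,"y":0,"z":-0.003,"ax":0,"ay":0,"az":0},{"x":0,"y":0,"z":-0.003,"ax":0,"ay":0,"az":0},{"x":0,"y":0,"z":-0.003,"ax":0,"ay":0,"az":0},{"x":0,"y":0,"z":-0.002,"ax":0,"ay":0,"az":0},{"x":0,"y":0,"z":0,"ax":0,"ay":0,"az":0},{"x":0,"y":0,"z":0,"ax":0,"ay":0,"az":0},{"x":0,"y":0,"z":0,"ax":0,"ay":0,"az":0},{"x":0,"y":0,"z":0,"ax":0,"ay":0,"az":0}]'
```

```text
clock: 10.65
position: [558.1, -145.6, 102.1]
ee_rot: [-0.384, 0.923, -0.0, 0.0]
contact_force: [0.6, -0.2, -2.0]
gripper_width: 14.1
grasp_force: 60.3
```

```bash
python3 -m handwheel '[{"x":0,"y":0,"z":-0.002,"ax":0,"ay":0,"az":0},{"x":0,"y":0,"z":-0.002,"ax":0,"ay":0,"az":0},{"x":0,"y":0,"z":0,"ax":0,"ay":0,"az":0},{"x":0,"y":0,"z":0,"ax":0,"ay":0,"az":0},{"x":0,"y":0,"z":0,"ax":0,"ay":0,"az":0},{"x":0,"y":0,"z":0,"ax":0,"ay":0,"az":0},{"x":0,"y":0,"z":0,"ax":0,"ay":0,"az":0},{"x":0,"y":0,"z":0,"ax":0,"ay":0,"az":0}]'
```

```text
clock: 11.45
position: [558.2, -145.6, 101.7]
ee_rot: [-0.384, 0.923, -0.0, 0.0]
contact_force: [-2.2, 1.4, 4.9]
gripper_width: 13.8
grasp_force: 61.1
```

It makes contact exactly at the seated height. Release and retreat straight up.

```bash
python3 -m handwheel '[{"x":0,"y":0,"z":0,"ax":0,"ay":0,"az":0},{"x":0,"y":0,"z":0,"ax":0,"ay":0,"az":0},{"x":0,"y":0,"z":0,"ax":0,"ay":0,"az":0},{"x":0,"y":0,"z":0,"ax":0,"ay":0,"az":0},{"x":0,"y":0,"z":0,"ax":0,"ay":0,"az":0},{"x":0,"y":0,"z":0,"ax":0,"ay":0,"az":0},{"x":0,"y":0,"z":0,"ax":0,"ay":0,"az":0},{"x":0,"y":0,"z":0,"ax":0,"ay":0,"az":0}]' 0.2
python3 -m handwheel '[{"x":0,"y":0,"z":0.03,"ax":0,"ay":0,"az":0},{"x":0,"y":0,"z":0.06,"ax":0,"ay":0,"az":0},{"x":0,"y":0,"z":0.1,"ax":0,"ay":0,"az":0},{"x":0,"y":0,"z":0.15,"ax":0,"ay":0,"az":0},{"x":0,"y":0,"z":0.15,"ax":0,"ay":0,"az":0},{"x":0,"y":0,"z":0.15,"ax":0,"ay":0,"az":0},{"x":0,"y":0,"z":0.1,"ax":0,"ay":0,"az":0},{"x":0,"y":0,"z":0,"ax":0,"ay":0,"az":0}]'
python3 -m handwheel '[{"x":-0.05,"y":0.1,"z":0,"ax":0,"ay":0,"az":0},{"x":-0.1,"y":0.15,"z":0,"ax":0,"ay":0,"az":0},{"x":-0.1,"y":0.2,"z":0,"ax":0,"ay":0,"az":0},{"x":-0.1,"y":0.2,"z":0,"ax":0,"ay":0,"az":0},{"x":-0.1,"y":0.2,"z":0,"ax":0,"ay":0,"az":0},{"x":0,"y":0.2,"z":0,"ax":0,"ay":0,"az":0},{"x":0,"y":0.2,"z":0,"ax":0,"ay":0,"az":0},{"x":0,"y":0.1,"z":0,"ax":0,"ay":0,"az":0}]'
python3 - <<'E'
from h import *
A=[]
for n,(r,c) in(("top",(180,310)),("side",(95,230))):
    im=arm.get_image(n)[:,:,::-1];cv2.imwrite(f"pics/{n}3.png",im)
    A.append(cv2.resize(im[r:r+120,c:c+120],(400,400),interpolation=2))
cv2.imwrite("pics/c4.png",np.hstack(A))
E
```

```text
clock: 12.25
position: [558.1, -145.6, 101.3]
ee_rot: [-0.384, 0.923, -0.0, 0.0]
contact_force: [-0.2, 0.6, 0.0]
gripper_width: 51.4
grasp_force: 0.0
clock: 13.05
position: [559.9, -146.0, 254.4]
ee_rot: [-0.384, 0.923, -0.002, 0.004]
contact_force: [0.1, 0.6, 0.3]
gripper_width: 51.2
grasp_force: 0.0
clock: 13.85
position: [467.4, 126.8, 249.3]
ee_rot: [-0.385, 0.923, 0.0, 0.0]
contact_force: [0.1, -0.6, -0.5]
gripper_width: 50.9
grasp_force: 0.0
```

View pics/c4.png

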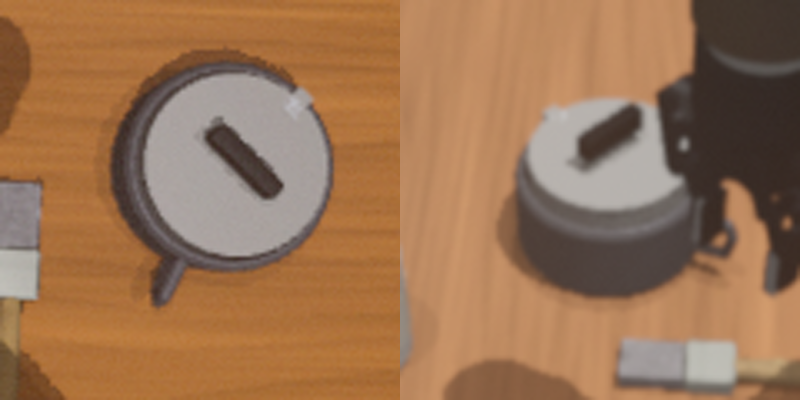

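The lid lies flat and flush on the rim with its tongue at the notch (top crop (300,100)), and the pot, brush and can have not moved. A quick check of the numbers, then I'll hand in.

Run:
```python
from h import *
im=cv2.imread("pics/top3.png");h=cv2.cvtColor(im,cv2.COLOR_BGR2HSV)
c=blob((h[...,1]<70)&(h[...,2]>125),(382,228));w=ray("top",c,94)
k=np.ones(len(w),bool)
for _ in range(6):
    s=np.linalg.lstsq(np.c_[2*w[k],np.ones(k.sum())],(w[k]**2).sum(1),rcond=None)[0]
    q=np.hypot(*(w-s[:2]).T);r=np.sqrt(s[2]+s[:2]@s[:2]);k=abs(q-r)<2.5
t=w[q>r+4].mean(0)-s[:2] if (q>r+4).any() else np.zeros(2)
print(s[:2],r,np.degrees(np.arctan2(t[1],t[0])))
o=abs(cv2.imread("pics/top0.png").astype(int)-im).sum(2)
for nm,(a,b) in dict(can=(150,325),die=(203,160),brush=(265,313),loop=(262,362)).items(): print(nm,o[a-15:a+15,b-15:b+15].mean().round(1))
```

```text
[ 556.08539691 -147.22153427] 65.04070745332888 -44.05016982985891
can 8.5
die 8.9
brush 19.4
loop 22.0
```

```bash
python3 -c "
from bench import arm
print(arm.job_done())"
```

```text
the job is handed in; nothing more can be done
None
```

The cover is back on the pot and released, handle up, with its tongue in the brush notch. In the last pictures it lies flat on the rim, centred to within about 1 mm. The job was handed in about 14 s into the run; no verdict came back.

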